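# Unscrew a disc clamp by fingertip and push the disc free

### The job

One of the two small clamping jigs holds a black disc. With a fingertip stroking over the top of its knurled wheel, loosen that clamp by two full turns (counter-clockwise as seen from the wheel's end of the jig), then push the disc sideways out of the jaws on to the long free side of the jig's plate, so that it lies flat there, wholly clear of the jaws. Nothing is to be picked up; leave the empty jig's wheel and everything else on the desk alone.

Things in the scene. Friction and masses are not known exactly. Their poses are not given: they have to be found in the camera images.
- jig: The jig that holds the disc. Aluminium base plate 128 x 150 x 8 mm, fixed. Origin: at table height, straight below the nest's centre. x: from the fixed jaw through nest, moving jaw and screw block to the knurled wheel; y: to the plate's long free side; z up. Plate (mm): x -38..90, y -37..113, top z 8.
- fixed_jaw_face (a point): Middle of the loaded jig's fixed jaw's inner face, in the jig's frame (mm) at (-25.5, 0, 19). Axes as the jig's. The jaw spans y -27..27 and reaches up to z 30.
- screw_block_top (a point): Top centre of the block that carries the screw, in the jig's frame (mm) at (61, 0, 52); the block is 12 mm along x, 40 mm along y. The moving jaw (y -27..27, top z 28.5) slides between it and the nest.
- stop_lip (a point): Top centre of the low lip that ends the plate's free side, in the jig's frame (mm) at (-3.5, 111, 14); 66 mm along x, 4 mm along y, 6 mm above the plate.
- clamp_wheel_centre (a point): Centre of the loaded jig's knurled wheel, in the jig's frame (mm) at (77, 0, 40), fixed there; axes as the jig's. Wheel: dark steel, axis along x, 16 mm wide, outer radius 25.5 mm over 24 coarse ribs about 2 mm high, so its top is 65.5 mm above the table; nothing stands above it.
- clamp_wheel (a joint): Turn of that wheel, rad: 0 = tight, as it starts; grows as it is loosened, the top moving to the jig's -y. One white rib is on top at 0 and after each full turn (6.28). Stops at 0 and 18.8. Light friction (1 N at the rim); stays where left. A full turn draws the moving jaw back 5 mm towards the wheel.
- disc: Black rubber disc, diameter 50, 16 mm high, about 45 g, loose; origin: centre of its underside. Starts flat in the nest, underside at 8 mm. While tight, two horns of the moving jaw (jig y +-19..27 mm) leave only 44.5 mm to the fixed jaw, so it cannot leave sideways; after two turns, 54.5 mm.
- spare_jig: A second jig of the same make, empty; leave it alone. Aluminium base plate 128 x 150 x 8 mm, fixed. Origin: at table height, straight below the nest's centre. x: from the fixed jaw through nest, moving jaw and screw block to the knurled wheel; y: to the plate's long free side; z up. Plate (mm): x -38..90, y -37..113, top z 8.
- spare_wheel (a joint): Turn of the empty jig's wheel, rad; starts at 0, to be left alone.
- loose_disc: A bystander: another black disc, 50 x 16 mm, flat on the desk between the jigs. Origin: centre of its underside.
- marker: A bystander: black marker pen, 12 mm thick, 137 mm long, lying on the desk between the jigs, along its own x. Origin: underside of its middle.
- name_plate: A bystander: blank black desk name plate, 200 x 50 mm foot, 56 mm tall, beyond the jigs, its length along its own y. Origin: centre of its underside.
- mug: A bystander: white mug, 80 mm wide, 90 mm tall, beyond the jigs. Origin: centre of its underside.
- tape_roll: A bystander: roll of clear tape lying flat, 60 mm across, 20 mm high. Origin: centre of its underside.
- tin: A bystander: small steel tin, 62 mm across, 57 mm tall. Origin: centre of its underside.
There are look-alikes about, which are no part of the job. What is shaped like the disc but green or red is not meant.

How it is judged:
On the way, in this order (a step that is already met when the one before it is completed fails the run):
1. the loaded jig's wheel is loosened by two turns (1.7 to 2.3) with the disc still between the jaws (value of joint clamp_wheel between 10.68 and 14.45 rad and y of disc in the frame of jig between -0.03 and 0.03 m), for 0.2 s.
2. the disc has been pushed clear of the jaws on to the plate's free side (y of disc in the frame of jig above 0.05 m), for 0.1 s.
At the end, for the whole second after the job is handed in: The loaded jig's wheel stands two turns from tight (1.7 to 2.3 turns), and the disc lies flat and still on the plate of its jig, its centre 50 to 100 mm from the nest centre along the jig's +y and -40 to +70 mm along its x (value of joint clamp_wheel between 10.68 and 14.45 rad and y of disc in the frame of jig between 0.05 and 0.1 m and x of disc in the frame of jig between -0.04 and 0.07 m and height (world z) of disc between 0.006 and 0.011 m and angle between disc's own z axis and vertical below 0.08 rad and linear speed of disc below 0.02 m/s); the robot touches nothing.
It fails at once if the disc is lifted off the plate (height (world z) of disc above 0.02 m).
It fails at once if the empty jig's wheel is turned (value of joint spare_wheel above 0.5 rad).
It fails at once if a bystander is moved more than 20 mm (distance of any of loose_disc, marker, name_plate, mug, tape_roll, tin from where it was at the start of the episode above 0.02 m).
It also fails if it takes over 72 s, if anything falls off the work surface, if the arm or the gripper's body presses on something with over 40 N, if the wrist force passes 120 N, or if a joint passes its speed limit or range.

### The arm

A 7-joint arm with a two-finger parallel gripper is mounted at the origin on the work surface. World frame = base frame: x ahead of the robot, y to its left, z up, the work surface at z = 0. Lengths are in m, angles in rad, forces in N, time in s.
With the tool pointing down it reaches from about 0.35 to 0.9 m from the base axis. Payload 8.1 kg.
Tool frame: the origin (TCP) lies midway between the tips of the shut fingers; the grasp point (between the pads) lies behind it (arm.tcp_to_grasp is the z of the grasp point in the tool frame, in m); z points along the fingers, y is the line along which they close (so a half turn about z gives the same grasp; the last joint's range is limited). The gripper opens to 92 mm and grips with 3 to 60 N. Pads are 19 mm wide; open, the fingers measure 130 mm over their backs; the gripper's body (75 mm by 190 mm) begins 47 mm behind the grasp point.
Start: joints at [1.032, 0.434, 0.025, 1.573, -0.012, 1.134, -0.075], TCP at [0.264, -0.567, 0.227] pointing down, gripper open.
Joint ranges: [-2.62, 2.62], [-0.44, 2.09], [-1.27, 1.32], [0.08, 2.57], [-1.32, 4.46], [0.12, 2], [-2.74, 2.74]. Speed limits (rad/s): [2.22, 2.22, 3.01, 3.01, 3.14, 3.14, 3.14].

### API

Orientations are given as a rotation vector (axis times angle).
In Python, from cell import readout, vision, arm gives the robot as it stands.
- The arm moves only by the tool carry_out, never from a script. Its argument "increments" is one flat list of numbers, 6 for each row, row after row: the shift along the world's x, y, z in mm, then the turn, a rotation vector about the world's x, y, z in rad. In form: [tx, ty, tz, wx, wy, wz, tx, ty, tz, wx, wy, wz, ...]. A call has 1 to 20 rows; each row shifts and turns the commanded pose from where the row before left it; what a row does not reach is not made up. A row lasts 1/8 s, in which the tool goes at most 62.5 mm and 10.7 degrees, less where a joint would pass 70% of its speed; a pose out of reach is approached as far as the arm can. A call with a gripper value outside its range is refused whole. "grip" is the closure, from 0 (fully open) to 1 (shut), set as the call begins (left out, the last holds). The fingers move at their own pace and stop on an object; "newtons" is the grip in N (left out, the last holds). Time passes only in rows, so rows that do not move let the fingers close. It gives the time, the measured TCP pose, the force, the opening and the grip force at its end, in the units of the state.
- readout.observe(): the state, without advancing time (a new reading comes with each control period).
- vision.get_image(name): name is "scene" or "top" or "wrist"; returns the picture (420x560x3 uint8, red, green, blue); there is no depth.
- vision.calibration(name): a dict with "fov_y" (degrees; the focal length in pixels is half the picture's height over the tangent of half this angle, whatever the lens; pixels are square), "cx", "cy" (the principal point, pixels), "pose" (4x4, takes a point from camera to world coordinates). Camera axes: x right, y up, looking along -z (the intrinsics and any distortion apply to the point x, -y, -z); pixel columns grow to the right and rows downward; lengths in m; the calibration is good to about 2 mm. A picture is of the moment at which its call begins: read the wrist's pose just before it. calibration takes no time and is no camera call; for the wrist camera it gives the pose at the moment of the call.
- arm.sign_off(): hands the job in; it is judged then, once.
The state is a dict: "clock": time; "joints": joint angles; "dq": joint speeds; "joint_efforts": joint torques, N m; "position": TCP position; "ee_rot": TCP orientation; "force": force on the tool from outside, world axes, zero at the start; "ft_torque": the same for the moment, N m; "width": opening from 0.0 (shut) to 1.0 (fully open); "gripper_force": force on a finger pad.
Only numpy, scipy, OpenCV 4.12 (cv2) and the standard library are available. Lean on these libraries where they do the work, as an engineer would, in place of code of your own. Each camera call takes 0.05 s, during which the arm holds its last target. There are 200 camera calls.

## Working session

There is one attempt and no reset: what is moved stays moved. The work goes in short steps, Python scripts to look and compute and a tool call to move; the robot and the scene stay as the last step left them, time stands still between calls to the robot, and variables do not carry over. Pictures are saved under pics/ and viewed, at most 10 in all, crops included, and the job is handed in when it is done.

Besides the shell and the picture viewer there is one more tool, called after ">>>" as name(argument=value, ...) on one line, values as JSON. carry_out: Moves the arm, as the interface text tells. Its arguments: {"type":"object","properties":{"increments":{"type":"array","items":{"type":"number"}},"grip":{"type":"number"},"newtons":{"type":"number"}},"required":["increments"]}

```bash
mkdir -p pics; python3 - <<'E'
from cell import readout, vision, arm
import cv2
for n in("scene","top"):
    cv2.imwrite(f"pics/{n}1.png",vision.get_image(n)[:,:,::-1])
    print(n,vision.calibration(n))
s=readout.observe();print(s["clock"],s["position"],s["ee_rot"],s["width"],arm.tcp_to_grasp)
E
```

```text
scene {'fov_y': 57.24763308187429, 'cx': 281.3209585615308, 'cy': 208.44518314352513, 'pose': array([[ 0.81219518, -0.41303988,  0.41199155,  0.95983608],
       [ 0.58336721,  0.56938364, -0.57921064, -0.5474393 ],
       [ 0.00465585,  0.71077446,  0.70340457,  0.76483509],
       [ 0.        ,  0.        ,  0.        ,  1.        ]])}
top {'fov_y': 47.980090517455295, 'cx': 272.6203415883042, 'cy': 213.25315713271198, 'pose': array([[ 0.00580069,  0.99193658, -0.12660243,  0.39642362],
       [-0.99972361,  0.008637  ,  0.02186583,  0.04313629],
       [ 0.02278298,  0.1264406 ,  0.99171251,  1.25012689],
       [ 0.        ,  0.        ,  0.        ,  1.        ]])}
0.1 [ 0.2635898  -0.56621127  0.22605518] [-3.06607644e+00 -6.78708100e-01  6.06017763e-04] 0.9961802323708236 -0.0188
```

View pics/top1.png

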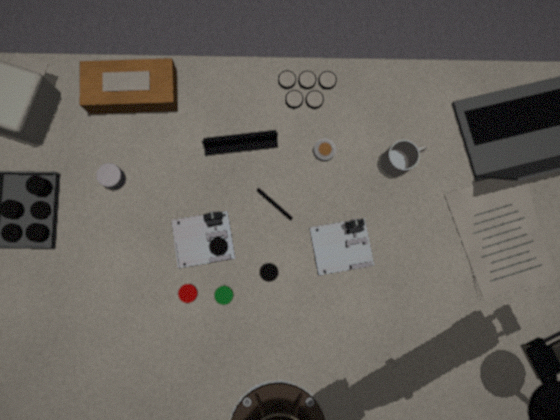

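View pics/scene1.png

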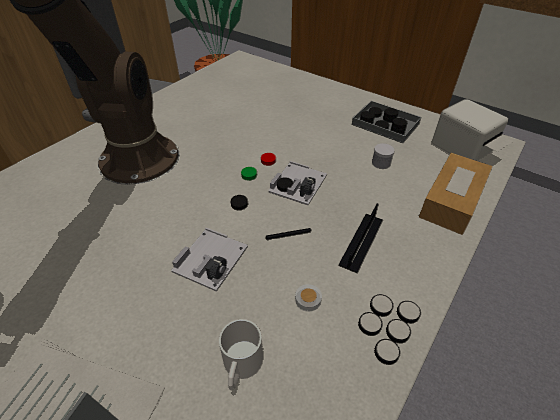

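The top view shows the loaded jig at about (204,239) px with its disc at (219,246). The wheel points away from the robot (+x) and the free side points left (+y). I'll enlarge it.

```bash
python3 - <<'E'
import cv2
i=cv2.imread("pics/top1.png")[200:275,165:245]
cv2.imwrite("pics/c1.png",cv2.resize(i,None,fx=8,fy=8,interpolation=cv2.INTER_CUBIC))
E
```

```text
(no output)
```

View pics/c1.png

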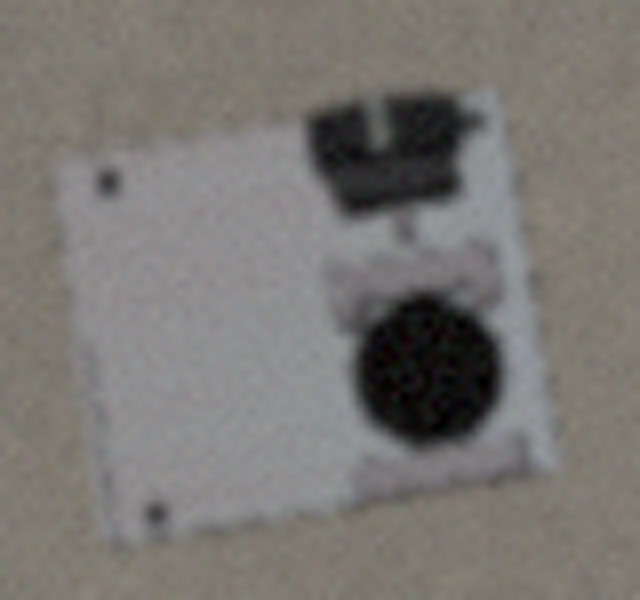

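The crop shows the plate corners at (58,160), (502,92), (560,465) and (108,545), the white rib at (378,125) and the disc centre at (430,370). I'll fit the jig's pose to these points.

```bash
cat > h.py <<'E'
import numpy as np
from scipy.optimize import least_squares
from scipy.spatial.transform import Rotation as R
def proj(c,P):
    T=c["pose"];q=(np.atleast_2d(P)-T[:3,3])@T[:3,:3]
    f=210/np.tan(np.radians(c["fov_y"]/2))
    return np.c_[c["cx"]-f*q[:,0]/q[:,2],c["cy"]+f*q[:,1]/q[:,2]]
def world(p,J):
    c,s=np.cos(p[2]),np.sin(p[2]);J=np.atleast_2d(J)/1000
    return np.c_[p[0]+c*J[:,0]-s*J[:,1],p[1]+s*J[:,0]+c*J[:,1],J[:,2]]
def fit(c,J,px,x0):
    r=least_squares(lambda p:(proj(c,world(p,J))-px).ravel(),x0)
    return r.x,r.fun.reshape(-1,2)
E
python3 - <<'E'
from h import *
from cell import vision,readout
c=vision.calibration("top")
J=[[90,113,8],[90,-37,8],[-38,-37,8],[-38,113,8],[77,0,65.5],[0,0,24]]
px=np.array([[58,160],[502,92],[560,465],[108,545],[378,125],[430,370]])/8+[165,200]-.4
p,r=fit(c,J,px,[.4,.15,0]);print(p,r.round(2))
print(world(p,[[77,0,65.5],[0,0,24],[0,75,8],[61,0,52]]).round(4))
s=readout.observe();print(R.from_rotvec(s["ee_rot"]).as_matrix().round(3))
E
```

```text
[0.46625033 0.1565049  0.1703473 ] [[-0.65  0.  ]
 [ 0.19 -0.57]
 [ 0.38  0.65]
 [-0.13  0.08]
 [ 0.31 -0.32]
 [-0.11  0.14]]
[[0.5421 0.1696 0.0655]
 [0.4663 0.1565 0.024 ]
 [0.4535 0.2304 0.008 ]
 [0.5264 0.1668 0.052 ]]
[[ 0.907  0.422 -0.001]
 [ 0.422 -0.907  0.001]
 [-0.    -0.001 -1.   ]]
```

>>> carry_out(increments=[11,36,0,0,0,-0.0133,11,36,0,0,0,-0.0133,11,36,0,0,0,-0.0133,11,36,0,0,0,-0.0133,11,36,0,0,0,-0.0133,11,36,0,0,0,-0.0133,11,36,0,0,0,-0.0133,11,36,0,0,0,-0.0133,11,36,0,0,0,-0.0133,11,36,0,0,0,-0.0133,11,36,0,0,0,-0.0133,11,36,0,0,0,-0.0133,11,36,0,0,0,-0.0133,11,36,0,0,0,-0.0133,11,36,0,0,0,-0.0133,11,36,0,0,0,-0.0133,11,36,0,0,0,-0.0133,11,36,0,0,0,-0.0133,11,36,0,0,0,-0.0133,11,36,0,0,0,-0.0133], grip=1, newtons=20)

```text
clock: 2.6
position: [0.4839, 0.1544, 0.2265]
ee_rot: [3.13, 0.265, -0.001]
force: [1.0, -0.7, -0.2]
width: 0.005
gripper_force: 0.0
```

```bash
python3 - <<'E'
from h import *
from cell import vision,readout
import cv2
s=readout.observe();c=vision.calibration("wrist");i=vision.get_image("wrist")
np.save("w2.npy",c,allow_pickle=True);cv2.imwrite("pics/w2.png",cv2.resize(i[:,:,::-1],(800,600)))
print(s["clock"],s["position"],R.from_rotvec(s["ee_rot"]).as_matrix().round(3),s["width"],c["pose"].round(3))
J=[[90,113,8],[90,-37,8],[-38,-37,8],[-38,113,8],[77,0,65.5],[0,0,24]]
print((proj(c,world([.46625,.1565,.17035],J))*800/560).round())
E
```

```text
2.6 [0.48390041 0.15435165 0.22646863] [[ 0.986  0.168 -0.   ]
 [ 0.168 -0.986 -0.   ]
 [-0.001  0.    -1.   ]] 0.005128266732186375 [[ 0.168  0.947  0.276  0.559]
 [-0.986  0.161  0.047  0.168]
 [ 0.    -0.28   0.96   0.384]
 [ 0.     0.     0.     1.   ]]
[[237. 154.]
 [443. 154.]
 [440. 320.]
 [252. 320.]
 [391. 176.]
 [393. 279.]]
```

View pics/w2.png

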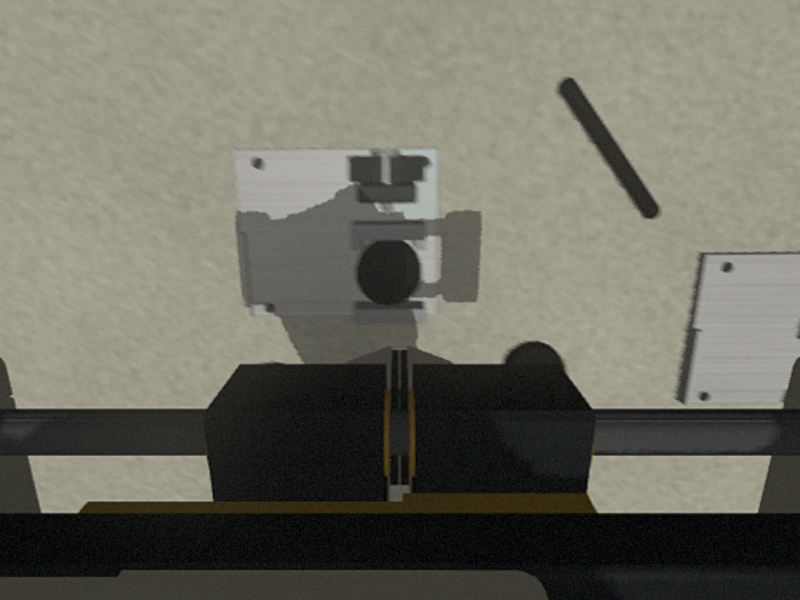

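```bash
python3 - <<'E'
from h import *
c=np.load("w2.npy",allow_pickle=True).item()
J=[[90,113,8],[90,-37,8],[-38,-37,8],[-38,113,8],[77,0,65.5],[0,0,24]]
px=np.array([[235,150],[439,150],[437,316],[248,318],[387,170],[389,272]])*.7
p,r=fit(c,J,px,[.466,.1565,.17]);print(p,r.round(2),c["fov_y"])
print(world(p,[[77,0,65.5],[0,0,24],[0,75,8]]).round(4))
t=np.array([.4839,.15435,.2265]);y=np.array([.168,-.986,0]);x=np.array([.986,.168,0])
for a in(-.019,0,.019):
  print([(proj(c,t+a*y+b*x+[0,0,h])/.7).round()[0].tolist() for b in(-.0095,.0095) for h in (0,.03)])
E
```

```text
[0.46915604 0.1594697  0.17334141] [[-1.28 -0.18]
 [ 0.42 -0.93]
 [-0.2  -0.22]
 [ 0.62 -0.99]
 [ 0.08  0.49]
 [ 0.38  1.79]] 62.18982507251103
[[0.545  0.1728 0.0655]
 [0.4692 0.1595 0.024 ]
 [0.4562 0.2333 0.008 ]]
[[347.0, 402.0], [337.0, 452.0], [345.0, 352.0], [334.0, 394.0]]
[[401.0, 402.0], [401.0, 452.0], [401.0, 352.0], [401.0, 394.0]]
[[455.0, 402.0], [466.0, 452.0], [456.0, 352.0], [468.0, 394.0]]
```

The wrist view confirms the jig to about 3 mm: wheel near (0.5436, 0.171), yaw 0.17, finger strip about 10 mm wide at the tip. Next is a careful first stroke.

>>> carry_out(increments=[9,8,-15,0,0,0,9,8,-15,0,0,0,9,8,-15,0,0,0,9,8,-15,0,0,0,9,8,-15,0,0,0,9,7,-15,0,0,0,0,0,-18,0,0,0,0,0,-18,0,0,0,0,0,-18,0,0,0,0,0,-18,0,0,0,1,-5.4,0,0,0,0,1,-5.4,0,0,0,0,1,-5.4,0,0,0,0,1,-5.4,0,0,0,0,1,-5.4,0,0,0,0])

```text
clock: 4.53
position: [0.5432, 0.1735, 0.0654]
ee_rot: [-3.13, -0.266, -0.002]
force: [-1.5, 1.3, 8.3]
width: 0.007
gripper_force: 4.1
```

>>> carry_out(increments=[1,-5.4,0,0,0,0,1,-5.4,0,0,0,0,1,-5.4,0,0,0,0,1,-5.4,0,0,0,0,1,-5.4,0,0,0,0,0,0,15,0,0,0,0,0,0,0,0,0])

```text
clock: 5.4
position: [0.5488, 0.1471, 0.0814]
ee_rot: [-3.129, -0.266, -0.004]
force: [-0.2, 0.1, 0.0]
width: 0.007
gripper_force: 0.0
```

```bash
python3 - <<'E'
from h import *
from cell import vision,readout
import cv2
s=readout.observe();print(s["clock"],s["position"],s["force"])
c=vision.calibration("wrist");i=vision.get_image("wrist")[:,:,::-1]
q=proj(c,[.5436,.1712,.0655]);print(q)
np.save("w3.npy",c,allow_pickle=True)
a=cv2.resize(i,(448,336));
x=vision.calibration("scene");j=vision.get_image("scene")[:,:,::-1]
u,v=proj(x,[.5436,.1712,.04])[0].astype(int)
b=cv2.resize(j[v-28:v+28,u-28:u+28],(336,336),interpolation=cv2.INTER_CUBIC)
cv2.imwrite("pics/s3.png",cv2.hconcat([a,b]))
E
```

```text
5.4 [0.54881667 0.14705392 0.08136296] [-0.21248305  0.11146998  0.03001793]
[[234.79957979 253.35731905]]
```

View pics/s3.png

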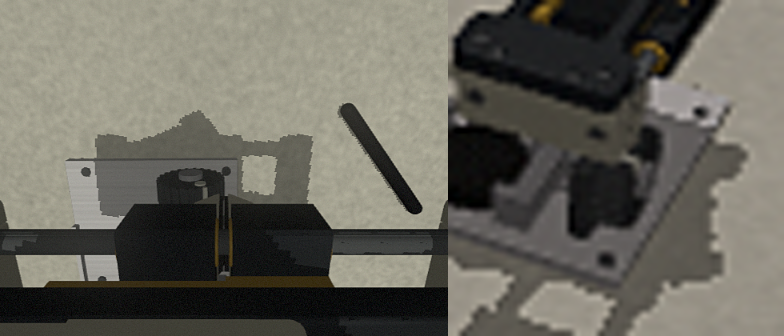

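```bash
cat >> h.py <<'E'
def look(name):
    from cell import vision,readout
    import cv2
    s=readout.observe();c=vision.calibration("wrist");i=vision.get_image("wrist")
    print(s["clock"],s["position"].round(4),s["force"].round(1))
    th=np.radians(np.arange(-180,180,5))
    W=[.4676,.158,.172]
    out=[]
    for x in (73,77,81,85):
        p=proj(c,world(W,np.c_[0*th+x,-24.8*np.sin(th),40+24.8*np.cos(th)])).astype(np.float32)
        out.append(cv2.remap(cv2.cvtColor(i,cv2.COLOR_RGB2GRAY),p[:,:1],p[:,1:],1).ravel())
    for t,o in zip(np.degrees(th).round(),np.array(out).T): 
        if -100<t<100: print(int(t),o,end=' ; ')
    u,v=proj(c,world(W,[85,0,50]))[0].astype(int)
    cr=i[max(v-50,0):v+50,max(u-60,0):u+60,::-1]
    cv2.imwrite(name,cv2.resize(cr,None,fx=5,fy=5,interpolation=cv2.INTER_CUBIC))
E
python3 -c "
from h import *
look('pics/k4.png')"
```

```text
5.5 [0.5481 0.1468 0.0803] [-0.4 -0.8  0.6]
-95 [36 39 39 35] ; -90 [35 39 37 41] ; -85 [34 39 39 34] ; -80 [40 36 39 41] ; -75 [38 37 33 33] ; -70 [34 34 35 35] ; -65 [37 34 36 38] ; -60 [34 35 35 40] ; -55 [32 30 36 40] ; -50 [39 36 34 36] ; -45 [29 32 35 41] ; -40 [12 36 33 39] ; -35 [20 36 38 37] ; -30 [25 27 31 33] ; -25 [17 37 35 37] ; -20 [19 37 36 38] ; -15 [23 32 33 30] ; -10 [17 34 31 34] ; -5 [17 38 38 36] ; 0 [16 36 33 36] ; 5 [13 33 35 38] ; 10 [17 33 29 29] ; 15 [13 62 36 33] ; 20 [21 66 35 37] ; 25 [16 60 91 93] ; 30 [17 59 97 97] ; 35 [17 64 32 33] ; 40 [25 65 36 32] ; 45 [59 63 36 31] ; 50 [66 59 40 39] ; 55 [63 65 36 38] ; 60 [32 42 42 35] ; 65 [20 39 37 40] ; 70 [24 33 36 38] ; 75 [35 33 33 28] ; 80 [36 50 55 51] ; 85 [74 71 67 72] ; 90 [75 70 73 82] ; 95 [72 70 63 75] ;
```

View pics/k4.png

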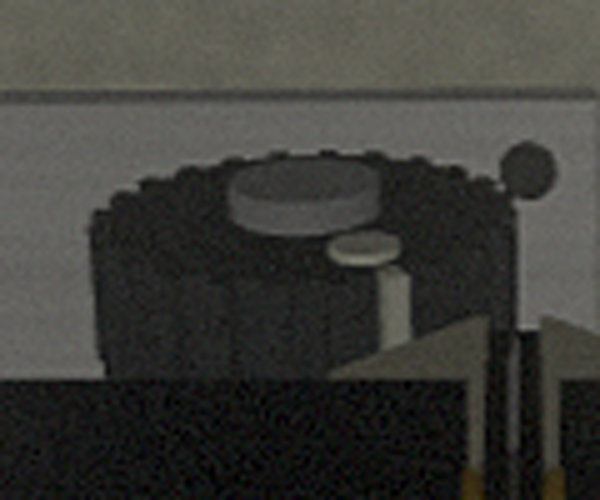

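The crop shows the white rib at (393,310), which is about 27° loosened in the correct sense. Next I'll stroke along the arc, slightly deeper, to get more turn per stroke.

>>> carry_out(increments=[-2.1,12.3,0,0,0,0,-2.1,12.3,0,0,0,0,-2.1,12.3,0,0,0,0,-2.1,12.3,0,0,0,0,0,0,-11,0,0,0,0,0,-10,0,0,0,0.86,-4.93,-0.5,0,0,0,0.86,-4.93,3.2,0,0,0,0.86,-4.93,1.7,0,0,0,0.86,-4.93,0.6,0,0,0,0.86,-4.93,0,0,0,0,0.86,-4.93,0,0,0,0,0.86,-4.93,-0.6,0,0,0,0.86,-4.93,-1.7,0,0,0,0.86,-4.93,-3.2,0,0,0,0.86,-4.93,0.5,0,0,0,0,0,11,0,0,0,0,0,10,0,0,0])

```text
clock: 7.8
position: [0.5482, 0.1467, 0.0806]
ee_rot: [-3.13, -0.267, -0.001]
force: [0.2, 0.4, 1.1]
width: 0.007
gripper_force: 0.0
```

```bash
python3 -c "
from h import *
look('pics/k5.png')"
```

```text
7.8 [0.5482 0.1467 0.0806] [0.2 0.4 1.1]
-95 [30 36 36 28] ; -90 [33 38 36 34] ; -85 [38 32 40 39] ; -80 [37 32 37 31] ; -75 [34 36 39 39] ; -70 [33 33 35 35] ; -65 [35 35 40 37] ; -60 [35 36 33 38] ; -55 [36 36 38 36] ; -50 [34 35 38 35] ; -45 [31 31 33 36] ; -40 [23 38 38 36] ; -35 [25 34 32 35] ; -30 [19 39 37 37] ; -25 [12 33 38 35] ; -20 [15 33 34 34] ; -15 [24 33 30 33] ; -10 [14 35 36 38] ; -5 [21 34 34 32] ; 0 [19 36 35 32] ; 5 [18 35 33 36] ; 10 [19 30 33 34] ; 15 [22 58 33 38] ; 20 [16 62 35 41] ; 25 [20 64 37 36] ; 30 [19 61 33 32] ; 35 [14 67 35 34] ; 40 [30 67 35 37] ; 45 [62 63 38 36] ; 50 [66 64 31 37] ; 55 [63 64 38 41] ; 60 [39 51 37 35] ; 65 [17 30 32 38] ; 70 [26 38 35 41] ; 75 [28 41 43 40] ; 80 [44 54 54 61] ; 85 [66 65 72 77] ; 90 [70 76 79 79] ; 95 [66 71 74 79] ;
```

View pics/k5.png

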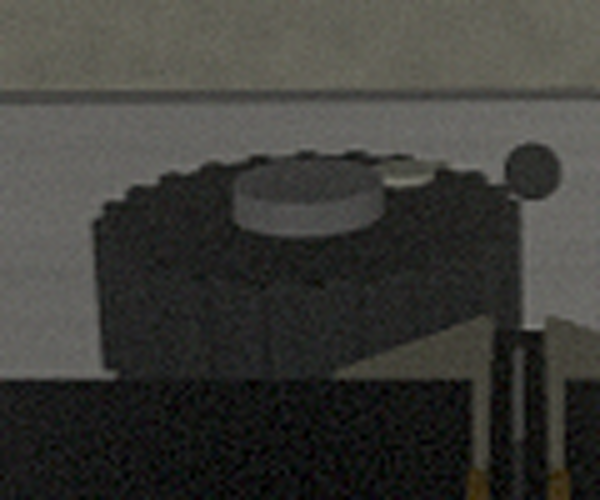

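The white dot is now at (408,173), which puts the wheel at about 143°, so this stroke gives about 116°. I'll repeat it three times, then check.

>>> carry_out(increments=[-2.1,12.3,0,0,0,0,-2.1,12.3,0,0,0,0,-2.1,12.3,0,0,0,0,-2.1,12.3,0,0,0,0,0,0,-11,0,0,0,0,0,-10,0,0,0,0.86,-4.93,-0.5,0,0,0,0.86,-4.93,3.2,0,0,0,0.86,-4.93,1.7,0,0,0,0.86,-4.93,0.6,0,0,0,0.86,-4.93,0,0,0,0,0.86,-4.93,0,0,0,0,0.86,-4.93,-0.6,0,0,0,0.86,-4.93,-1.7,0,0,0,0.86,-4.93,-3.2,0,0,0,0.86,-4.93,0.5,0,0,0,0,0,11,0,0,0,0,0,10,0,0,0])

```text
clock: 10.1
position: [0.5484, 0.1466, 0.0806]
ee_rot: [-3.13, -0.267, -0.001]
force: [0.5, -0.4, -0.9]
width: 0.006
gripper_force: 0.0
```

>>> carry_out(increments=[-2.1,12.3,0,0,0,0,-2.1,12.3,0,0,0,0,-2.1,12.3,0,0,0,0,-2.1,12.3,0,0,0,0,0,0,-11,0,0,0,0,0,-10,0,0,0,0.86,-4.93,-0.5,0,0,0,0.86,-4.93,3.2,0,0,0,0.86,-4.93,1.7,0,0,0,0.86,-4.93,0.6,0,0,0,0.86,-4.93,0,0,0,0,0.86,-4.93,0,0,0,0,0.86,-4.93,-0.6,0,0,0,0.86,-4.93,-1.7,0,0,0,0.86,-4.93,-3.2,0,0,0,0.86,-4.93,0.5,0,0,0,0,0,11,0,0,0,0,0,10,0,0,0])

```text
clock: 12.35
position: [0.5485, 0.1465, 0.0806]
ee_rot: [-3.13, -0.267, -0.001]
force: [0.4, 0.4, -0.6]
width: 0.003
gripper_force: 0.0
```

>>> carry_out(increments=[-2.1,12.3,0,0,0,0,-2.1,12.3,0,0,0,0,-2.1,12.3,0,0,0,0,-2.1,12.3,0,0,0,0,0,0,-11,0,0,0,0,0,-10,0,0,0,0.86,-4.93,-0.5,0,0,0,0.86,-4.93,3.2,0,0,0,0.86,-4.93,1.7,0,0,0,0.86,-4.93,0.6,0,0,0,0.86,-4.93,0,0,0,0,0.86,-4.93,0,0,0,0,0.86,-4.93,-0.6,0,0,0,0.86,-4.93,-1.7,0,0,0,0.86,-4.93,-3.2,0,0,0,0.86,-4.93,0.5,0,0,0,0,0,11,0,0,0,0,0,10,0,0,0])

```text
clock: 14.6
position: [0.5488, 0.1464, 0.0806]
ee_rot: [-3.13, -0.267, -0.001]
force: [0.6, 0.5, 0.2]
width: 0.005
gripper_force: 0.0
```

```bash
python3 -c "
from h import *
look('pics/k6.png')" | head -1; python3 - <<'E'
import cv2,numpy as np
for n in("k4","k5","k6"):
    g=cv2.GaussianBlur(cv2.imread(f"pics/{n}.png",0),(0,0),3)
    m=np.zeros_like(g);cv2.ellipse(m,(308,213),(170,50),0,0,360,255,-1)
    m[(g<75)]=0
    k,l,st,ce=cv2.connectedComponentsWithStats(m)
    print(n,[(s[4],c.round(),round(np.degrees(np.arctan2((c[0]-308)/211,(c[1]-213)/64)))) for s,c in zip(st[1:],ce[1:]) if s[4]>60])
E
```

```text
14.6 [0.5488 0.1464 0.0806] [0.6 0.5 0.2]
k4 [(np.int32(1648), array([294., 219.]), -35), (np.int32(658), array([362., 255.]), 21)]
k5 [(np.int32(535), array([403., 179.]), 140), (np.int32(1624), array([302., 220.]), -16)]
k6 [(np.int32(762), array([432., 195.]), 115), (np.int32(1857), array([299., 224.]), -15)]
```

The dot now reads about 116°, so 476° in total at 111° per stroke. Two more strokes should give about 698°.

>>> carry_out(increments=[-2.1,12.3,0,0,0,0,-2.1,12.3,0,0,0,0,-2.1,12.3,0,0,0,0,-2.1,12.3,0,0,0,0,0,0,-11,0,0,0,0,0,-10,0,0,0,0.86,-4.93,-0.5,0,0,0,0.86,-4.93,3.2,0,0,0,0.86,-4.93,1.7,0,0,0,0.86,-4.93,0.6,0,0,0,0.86,-4.93,0,0,0,0,0.86,-4.93,0,0,0,0,0.86,-4.93,-0.6,0,0,0,0.86,-4.93,-1.7,0,0,0,0.86,-4.93,-3.2,0,0,0,0.86,-4.93,0.5,0,0,0,0,0,11,0,0,0,0,0,10,0,0,0])

```text
clock: 16.9
position: [0.549, 0.1462, 0.0806]
ee_rot: [-3.13, -0.266, -0.001]
force: [0.0, 0.5, 0.5]
width: 0.001
gripper_force: 0.0
```

>>> carry_out(increments=[-2.1,12.3,0,0,0,0,-2.1,12.3,0,0,0,0,-2.1,12.3,0,0,0,0,-2.1,12.3,0,0,0,0,0,0,-11,0,0,0,0,0,-10,0,0,0,0.86,-4.93,-0.5,0,0,0,0.86,-4.93,3.2,0,0,0,0.86,-4.93,1.7,0,0,0,0.86,-4.93,0.6,0,0,0,0.86,-4.93,0,0,0,0,0.86,-4.93,0,0,0,0,0.86,-4.93,-0.6,0,0,0,0.86,-4.93,-1.7,0,0,0,0.86,-4.93,-3.2,0,0,0,0.86,-4.93,0.5,0,0,0,0,0,11,0,0,0,0,0,10,0,0,0])

```text
clock: 19.15
position: [0.5491, 0.146, 0.0806]
ee_rot: [-3.13, -0.266, -0.0]
force: [0.1, 1.0, 1.3]
width: 0.007
gripper_force: 0.0
```

>>> carry_out(increments=[-20,-10,10,0,0,0,-20,-10,10,0,0,0,-18,-9,10,0,0,0,-16,-9,10,0,0,0,0,0,0,0,0,0])

```text
clock: 19.77
position: [0.4749, 0.1076, 0.1211]
ee_rot: [3.13, 0.266, 0.003]
force: [0.2, 0.2, -0.1]
width: 0.009
gripper_force: 0.0
```

```bash
python3 - <<'E'
from h import *
from cell import vision,readout
import cv2
s=readout.observe();c=vision.calibration("wrist");i=vision.get_image("wrist")
print(s["clock"],s["position"],s["force"])
np.save("w7.npy",c,allow_pickle=True)
u,v=proj(c,world([.4676,.158,.172],[40,0,20]))[0].astype(int);x0=max(0,u-100);y0=max(0,v-90);print(x0,y0)
J=[[77,0,65.5],[0,0,24],[-38,-37,8],[90,-37,8]]
print((proj(c,world([.4676,.158,.172],J))-[x0,y0])*4)
cv2.imwrite("pics/k7.png",cv2.resize(i[y0:y0+150,x0:x0+200,::-1],None,fx=4,fy=4,interpolation=cv2.INTER_CUBIC))
E
```

```text
19.775 [0.47492177 0.10762095 0.12108839] [ 0.18389089  0.24822348 -0.08515772]
111 63
[[328.85062278 152.52927732]
 [409.12261993 576.0141609 ]
 [609.65010163 728.06212542]
 [598.8134996   81.52063258]]
```

View pics/k7.png

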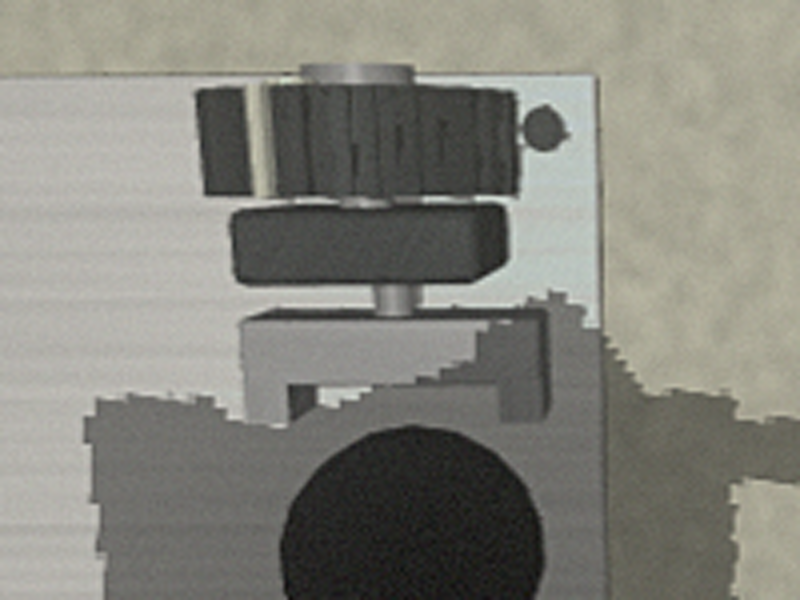

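The rib is at (258,140), about −40°, so the wheel stands near 680° (1.89 turns). The jaw is open and the disc still in the nest at about (413,556). Next I'll turn the tool 90° so a flat finger side pushes the disc.

```bash
python3 - <<'E'
from h import *
from cell import readout
s=readout.observe();print(s["joints"].round(2))
W=[.4693,.1588,.172]
for y in(-55,-36,45,40): print(y,((world(W,[0,y,12])[0]-s["position"])*1000).round(1))
E
```

```text
[ 0.    0.38 -0.43  2.    0.22  0.8  -1.95]
-55 [   3.1   -3.4 -108.7]
-36 [  -0.2   15.3 -108.7]
45 [ -14.    95.1 -108.7]
40 [ -13.2   90.2 -108.7]
```

>>> carry_out(increments=[0.3,-0.3,0,0,0,0.157,0.3,-0.3,0,0,0,0.157,0.3,-0.3,0,0,0,0.157,0.3,-0.3,0,0,0,0.157,0.3,-0.3,0,0,0,0.157,0.3,-0.3,0,0,0,0.157,0.3,-0.3,0,0,0,0.157,0.3,-0.3,0,0,0,0.157,0.3,-0.3,0,0,0,0.157,0.3,-0.3,0,0,0,0.158,0,0,0,0,0,0])

```text
clock: 21.2
position: [0.4786, 0.1053, 0.1195]
ee_rot: [-2.026, -2.4, -0.001]
force: [-0.3, -0.3, 0.4]
width: 0.007
gripper_force: 0.0
```

```bash
python3 - <<'E'
from h import *
from cell import readout
s=readout.observe();print(s["clock"],s["joints"].round(2),s["position"],R.from_rotvec(s["ee_rot"]).as_matrix().round(3))
W=[.4693,.1588,.172]
for y in(-55,-36,42): print(y,((world(W,[0,y,12])[0]-s["position"])*1000).round(1))
E
```

```text
21.2 [ 0.29  0.47 -0.81  1.98  0.44  0.88 -0.59] [0.47864123 0.10528171 0.11953003] [[-0.168  0.986 -0.   ]
 [ 0.986  0.168  0.001]
 [ 0.001  0.    -1.   ]]
-55 [ 1.000e-01 -7.000e-01 -1.075e+02]
-36 [  -3.2   18.  -107.5]
42 [ -16.5   94.9 -107.5]
```

>>> carry_out(increments=[0,0,-20,0,0,0,0,0,-20,0,0,0,0,0,-20,0,0,0,0,0,-20,0,0,0,0,0,-15,0,0,0,0,0,-12,0,0,0,0,0,0,0,0,0])

```text
clock: 22.08
position: [0.4777, 0.1048, 0.0121]
ee_rot: [-2.025, -2.401, 0.001]
force: [0.7, 0.1, 1.0]
width: 0.005
gripper_force: 0.0
```

>>> carry_out(increments=[-0.85,4.95,0,0,0,0,-0.85,4.95,0,0,0,0,-0.85,4.95,0,0,0,0,-0.85,4.95,0,0,0,0,-0.85,4.95,0,0,0,0,-0.85,4.95,0,0,0,0,-0.85,4.95,0,0,0,0,-0.85,4.95,0,0,0,0])

```text
clock: 23.08
position: [0.4711, 0.1447, 0.0127]
ee_rot: [2.025, 2.402, -0.0]
force: [-0.6, -0.6, 1.1]
width: 0.005
gripper_force: 0.3
```

Force is low and the disc is moving, so I'll continue the push.

>>> carry_out(increments=[-0.85,4.95,0,0,0,0,-0.85,4.95,0,0,0,0,-0.85,4.95,0,0,0,0,-0.85,4.95,0,0,0,0,-0.85,4.95,0,0,0,0,-0.85,4.95,0,0,0,0,-0.85,4.95,0,0,0,0,-0.85,4.95,0,0,0,0,-0.85,4.95,0,0,0,0,-0.85,4.95,0,0,0,0,-0.5,3,0,0,0,0,0,0,0,0,0,0])

```text
clock: 24.58
position: [0.4621, 0.1972, 0.0128]
ee_rot: [-2.024, -2.402, -0.0]
force: [-1.2, -0.5, 0.2]
width: 0.003
gripper_force: 0.0
```

>>> carry_out(increments=[0.9,-5,0,0,0,0,0,0,30,0,0,0,0,0,30,0,0,0,0,-20,40,0,0,0,-10,-40,40,0,0,0,-20,-50,20,0,0,0,-20,-50,0,0,0,0,-20,-50,0,0,0,0,-20,-50,0,0,0,0,-20,-50,0,0,0,0,0,0,0,0,0,0])

```text
clock: 25.95
position: [0.3508, -0.1222, 0.1724]
ee_rot: [-2.035, -2.393, 0.003]
force: [0.1, 1.2, 0.1]
width: 0.006
gripper_force: 0.0
```

```bash
python3 - <<'E'
from h import *
from cell import vision,readout
import cv2
c=vision.calibration("top");i=vision.get_image("top")
s=readout.observe();print(s["clock"],s["position"],s["force"])
print((proj(c,world([.468,.158,.172],[[0,75,24],[77,0,65.5]]))-[165,195])*8)
cv2.imwrite("pics/t8.png",cv2.resize(i[195:270,165:265,::-1],None,fx=8,fy=8,interpolation=cv2.INTER_CUBIC))
E
```

```text
26.0 [ 0.35206676 -0.12002664  0.17266817] [-0.06660934  1.65761179 -0.06071045]
[[191.25988974 440.5834634 ]
 [372.24913451 153.72243761]]
```

View pics/t8.png

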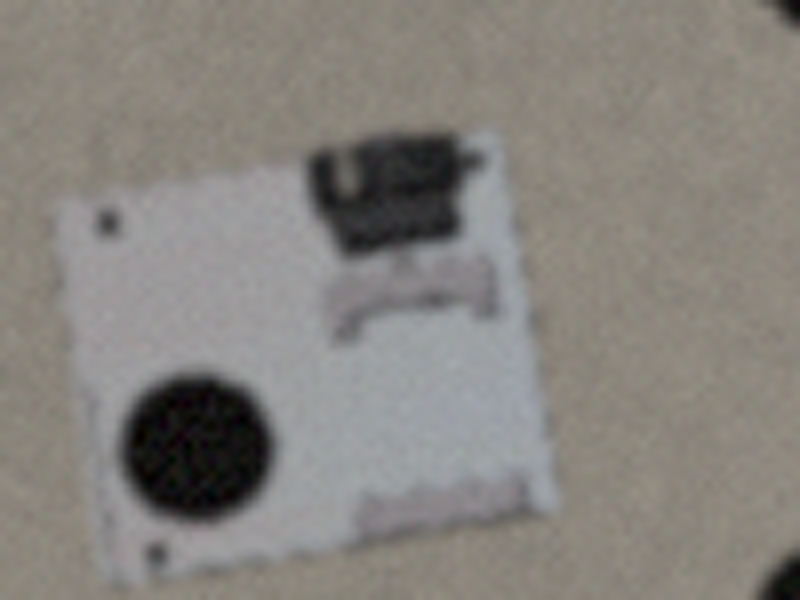

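The disc is at (197,447) px, within about 2 mm of jig y = 75 mm, flat and clear of the jaws. The white rib is slightly short of the top of its second turn. Handing in.

```bash
python3 -c "
from cell import arm
print(arm.sign_off())"
```

```text
the job is handed in; nothing more can be done
None
```

I handed the job in at about 26 s: by the last pictures the wheel is loosened about 1.9 turns and the disc lies flat on the free side at about y = 74 mm, but the sign-off gave no verdict.

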